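# Stand the oil tins in the divided crate

## Robot

A 6-joint arm with a two-finger parallel gripper is mounted at the origin on the work surface. World frame = base frame: x ahead of the robot, y to its left, z up, the work surface at z = 0. Lengths are in m, angles in rad, forces in N, time in s.
With the tool pointing down it reaches from about 0.3 to 0.875 m from the base axis. Payload 6.4 kg.
Tool frame: the origin (TCP) lies at the very end of the fingers, on their centre line; the grasp point (between the pads) lies 19 mm behind it; z points along the fingers, y is the line along which they close (so a half turn about z gives the same grasp; the last joint's range is limited). The gripper opens to 88 mm and grips with 3 to 60 N. Pads are 18 mm wide; open, the fingers measure 123 mm over their backs; the gripper's body (75 mm by 187 mm) begins 45 mm behind the grasp point.
Start: joints at [-1.452, 0.181, 1.607, -0, 1.354, -0.206], TCP at [0.184, -0.545, 0.21] pointing down, gripper open.
Joint ranges: [-2.99, 2.99], [-0.89, 2.07], [0.3, 2.58], [-1.14, 4.28], [0, 2.63], [-3.12, 3.12]. Speed limits (rad/s): [2.57, 2.57, 3.01, 3.14, 3.14, 3.14].

## Interface

Orientations are given as a 3x3 rotation matrix whose columns are the frame's x, y, z axes.
In Python, from bench import robot gives the robot as it stands.
- The arm moves only by the tool step_arm, never from a script. Its argument "moves" is a list of rows, each a list of 7 numbers: the shift along the tool's x, y, z in m, then the turn, a rotation vector about the tool's x, y, z in degrees, then the closure, from -1 (fully open) to 1 (shut). A call has 1 to 8 rows; each row is the pose to reach, as a shift and turn from the pose commanded when the call began, along the tool's axes at that moment; what a row does not reach only later rows make up. A row lasts 1/12 s, in which the tool goes at most 41.7 mm and 7.16 degrees, less where a joint would pass 70% of its speed; a pose out of reach is approached as far as the arm can. A call with a gripper value outside its range is refused whole. The fingers move at their own pace and stop on an object; "grip_force" is the grip in N (left out, the last holds). Time passes only in rows, so rows that repeat a pose let the fingers close. It gives the time, the measured TCP pose, the force, the opening and the grip force at its end, in the units of the state.
- robot.read_state(): the state, without advancing time (a new reading comes with each control period).
- robot.grab_frame(name): name is "side" or "top"; returns a dict with "frame" (400x640x3 uint8, red, green, blue), "fx", "fy", "cx", "cy" (pixels), "pose" (4x4, takes a point from camera to world coordinates). Camera axes: x right, y down, z forward; pixel columns grow to the right and rows downward; lengths in m; the calibration is good to about 2 mm. A picture is of the moment at which its call begins. There is no depth.
- robot.hand_in(): hands the job in; it is judged then, once.
The state is a dict: "t": time; "joints": joint angles; "joint_vel": joint speeds; "tau": joint torques, N m; "tool_pos": TCP position; "ee_rot": TCP orientation; "ft_force": force on the tool from outside, world axes, zero at the start; "torque": the same for the moment, N m; "finger_gap": finger opening in m; "grasp_force": force on a finger pad.
Only numpy, scipy, OpenCV 4.12 (cv2) and the standard library are available. Lean on these libraries where they do the work, as an engineer would, in place of code of your own. Each camera call takes 0.05 s, during which the arm holds its last target. There are 200 camera calls.

## Task

Put the two square oil tins away in the small divided crate, one in each of its two empty cells, standing upright on the cell floor with the cap up; one of them is lying on its side on the bench. Lower them in rather than dropping them, leave the crate where it stands with the short jar in its middle cell, and do not disturb the hammer, tub and screwdriver.

Things in the scene. Friction and masses are not known exactly. Their poses are not given: they have to be found in the camera images.
- tin_lying: The tin lying on a flat face, roughly across the bench: steel tin of square section 46 x 46 mm, 130 mm tall, with a paper band, topped by a black round cap 26 mm across and 22 mm tall (152 mm over all), 0.2 to 0.4 kg. Origin: on its axis 65 mm above its base (65 mm below the shoulder); z points to the cap, x and y square to its faces. As it lies, z is level and the origin 23 mm up.
- tin_standing: The tin standing on the bench, otherwise the same: steel tin of square section 46 x 46 mm, 130 mm tall, with a paper band, topped by a black round cap 26 mm across and 22 mm tall (152 mm over all), 0.2 to 0.4 kg. Origin: on its axis 65 mm above its base (65 mm below the shoulder); z points to the cap, x and y square to its faces.
- crate: Loose open plywood crate, 68 mm (x) x 192 mm (y) and 60 mm high, 1.2 kg, divided into three square cells in a row along its y axis; each cell is 56 x 56 mm inside, walls and dividers 6 mm thick, floor 6 mm thick. Origin: centre of its underside, z up.
- cell_left (a point): Centre of the floor of the empty end cell on the crate's +y side (6 mm above the bench, 54 mm below the rim); axes as the crate's.
- cell_mid (a point): Centre of the floor of the middle cell, taken by the jar; axes as the crate's.
- cell_right (a point): Centre of the floor of the empty end cell on the crate's -y side; axes as the crate's.
- jar: Short amber glass jar with a steel lid, 44 mm across, 50 mm tall, standing in the middle cell, its top below the crate's rim. Origin: centre of its base. Leave it there.
- hammer: Bystander: a hammer lying beyond the crate, across the bench. Origin: at its underside.
- tub: Bystander: white plastic bowl-shaped tub, 110 mm across, 60 mm high, beyond the crate on the left. Origin: centre of its underside.
- screwdriver: Bystander: a screwdriver lying at the far right. Origin: at its underside.
Things that resemble listed ones, but are neither listed nor needed, are in the scene too. Leave any blue look-alike of the crate alone. Leave any green look-alike of the tin_lying alone.

How it is judged:
By the outcome, as a careful person would: the job done as asked, in the order asked, and still so for the second after the job is handed in, with the robot touching nothing.
It also fails if it takes over 64 s, if anything falls off the work surface, if the arm or the gripper's body presses on something with over 40 N, if the wrist force passes 120 N, or if a joint passes its speed limit or range.

## Working session

There is one attempt and no reset: what is moved stays moved. The work goes in short steps, Python scripts to look and compute and a tool call to move; the robot and the scene stay as the last step left them, time stands still between calls to the robot, and variables do not carry over. Pictures are saved under pics/ and viewed, at most 10 in all, crops included, and the job is handed in when it is done.

Besides the shell and the picture viewer there is one more tool, called as name(argument=value, ...) on one line, values as JSON. step_arm: Moves the arm, as the interface text tells. Its arguments: {"type":"object","properties":{"moves":{"type":"array","items":{"type":"array","items":{"type":"number"}}},"grip_force":{"type":"number"}},"required":["moves"]}

```bash
mkdir -p pics; ls; python3 - <<'E'
from bench import robot
import cv2,numpy as np,pickle
d={}
for n in("top","side"):
    g=robot.grab_frame(n);d[n]=g;cv2.imwrite(f"pics/{n}0.png",g["frame"][:,:,::-1])
    print(n,g["fx"],g["cx"],g["cy"],np.round(g["pose"],3).tolist())
pickle.dump(d,open("f0.pkl","wb"))
s=robot.read_state();print(s["t"],s["tool_pos"],np.round(s["ee_rot"],3).tolist(),s["finger_gap"])
E
```

```text
pics
top 442.48908521503427 322.2911022705467 205.35759368833146 [[-0.023, -0.991, 0.132, 0.391], [-1.0, 0.021, -0.011, 0.025], [0.008, -0.133, -0.991, 1.145], [0.0, 0.0, 0.0, 1.0]]
side 500.0478303573835 324.38418188417756 200.6465602375916 [[-0.696, -0.482, 0.531, -0.095], [-0.718, 0.458, -0.525, 0.633], [0.01, -0.747, -0.665, 0.863], [0.0, 0.0, 0.0, 1.0]]
0.1 [ 0.18346096 -0.544397    0.20869464] [[0.948, 0.319, -0.0], [0.319, -0.948, 0.002], [0.0, -0.002, -1.0]] 0.08820272522416965
```

View pics/top0.png

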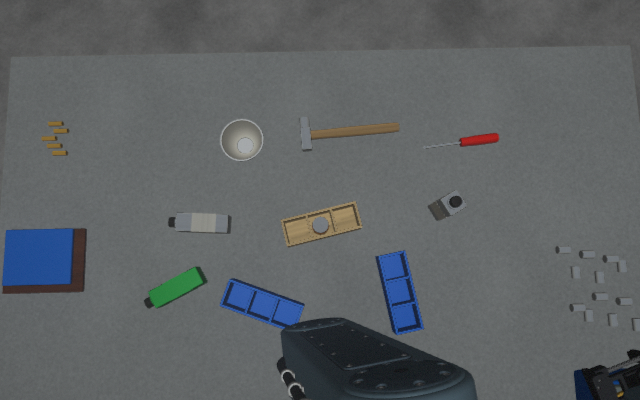

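View pics/side0.png

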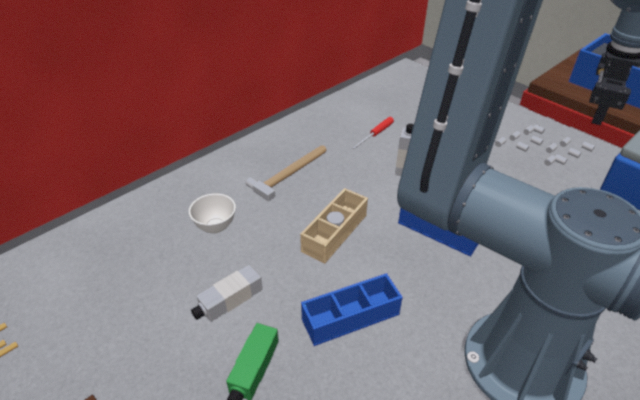

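```bash
cat > h.py <<'E'
import numpy as np,cv2
def ray(g,u,v,z):
    d=g["pose"][:3,:3]@np.array([(u-g["cx"])/g["fx"],(v-g["cy"])/g["fy"],1]);o=g["pose"][:3,3]
    return o+d*(z-o[2])/d[2]
def proj(g,p):
    q=g["pose"][:3,:3].T@(np.asarray(p)-g["pose"][:3,3]);return np.round([g["fx"]*q[0]/q[2]+g["cx"],g["fy"]*q[1]/q[2]+g["cy"]],1)
def wood(f):
    h=cv2.cvtColor(f,cv2.COLOR_RGB2HSV);return cv2.inRange(h,(8,60,90),(28,255,255))
def big(m,roi):
    x0,y0,x1,y1=roi;k=np.zeros_like(m);k[y0:y1,x0:x1]=m[y0:y1,x0:x1]
    c=max(cv2.findContours(k,cv2.RETR_EXTERNAL,cv2.CHAIN_APPROX_NONE)[0],key=cv2.contourArea);return c
E
python3 - <<'E'
import pickle;from h import *
d=pickle.load(open("f0.pkl","rb"));g=d["top"];f=g["frame"]
def rect(c,z,n):
    P=np.array([ray(g,u,v,z)[:2] for u,v in c.reshape(-1,2)]);r=cv2.minAreaRect((P*1000).astype(np.float32));print(n,np.round(r[0],1),np.round(r[1],1),round(r[2],1),cv2.boundingRect(c));return r
rect(big(wood(f),(260,190,380,260)),.06,"crate")
hsv=cv2.cvtColor(f,cv2.COLOR_RGB2HSV);
bg=cv2.medianBlur(f,51).astype(int)
lab=cv2.cvtColor(f,cv2.COLOR_RGB2LAB).astype(int);b=lab[160,200]
br=cv2.inRange(hsv[:,:,2],150,255)
rect(big(br,(185,200,240,245)),.046,"lying")
dk=cv2.inRange(hsv[:,:,2],0,50)
rect(big(dk,(160,205,186,240)),.023,"lcap")
c=big(dk,(440,190,470,220));rect(c,.152,"scap")
rect(big(br,(420,180,475,225)),.13,"sttop")
a=cv2.resize(f[200:245,160:240],None,fx=5,fy=5,interpolation=cv2.INTER_CUBIC)
b=cv2.resize(f[185:225,420:475],None,fx=7,fy=7,interpolation=cv2.INTER_CUBIC)
c=cv2.resize(f[190:255,270:370],None,fx=4,fy=4,interpolation=cv2.INTER_CUBIC)
o=np.zeros((560,800,3),np.uint8);o[:225,:400]=a;o[:280,410:795]=b;o[290:550,:400]=c
s=cv2.resize(d["side"]["frame"][255:325,185:270],None,fx=3.7,fy=3.7,interpolation=cv2.INTER_CUBIC);o[290:290+s.shape[0],410:410+s.shape[1]]=s
cv2.imwrite("pics/crop.png",o[:,:,::-1])
E
```

```text
crate [491.9  17. ] [ 68.4 191.1] 12.9 (281, 201, 81, 45)Traceback (most recent call last):
  File "<stdin>", line 10, in <module>
  File "h.py", line 11, in big
    c=max(cv2.findContours(k,cv2.RETR_EXTERNAL,cv2.CHAIN_APPROX_NONE)[0],key=cv2.contourArea);return c
ValueError: max() iterable argument is empty
```

```bash
python3 - <<'E'
import pickle;from h import *
d=pickle.load(open("f0.pkl","rb"));g=d["top"];f=g["frame"]
hsv=cv2.cvtColor(f,cv2.COLOR_RGB2HSV)
print(f[222,180],f[222,200],f[232,200],f[222,172],f[245,200],f[198,450],f[203,456],f[212,440])
print("row222",hsv[222,160:240,2].tolist());print("col205",hsv[200:245,220,2].tolist())
a=cv2.resize(f[200:245,160:240],None,fx=5,fy=5,interpolation=cv2.INTER_CUBIC)
b=cv2.resize(f[185:225,420:475],None,fx=7,fy=7,interpolation=cv2.INTER_CUBIC)
c=cv2.resize(f[190:255,270:370],None,fx=4,fy=4,interpolation=cv2.INTER_CUBIC)
o=np.zeros((560,800,3),np.uint8);o[:225,:400]=a;o[:280,410:795]=b;o[290:550,:400]=c
s=cv2.resize(d["side"]["frame"][255:325,185:270],None,fx=3.7,fy=3.7,interpolation=cv2.INTER_CUBIC);o[290:290+s.shape[0],410:410+s.shape[1]]=s
cv2.imwrite("pics/crop.png",o[:,:,::-1])
E
```

```text
[115 121 126] [140 141 136] [77 79 75] [43 43 43] [103 107 108] [81 85 88] [47 44 47] [70 70 65]
row222 [110, 108, 109, 106, 110, 111, 110, 103, 57, 44, 43, 46, 43, 49, 80, 123, 127, 126, 125, 126, 126, 127, 128, 127, 126, 126, 125, 126, 127, 127, 127, 132, 142, 144, 141, 141, 141, 141, 143, 143, 141, 139, 139, 138, 140, 143, 142, 138, 139, 142, 142, 144, 145, 145, 144, 136, 127, 125, 126, 127, 127, 126, 125, 126, 129, 129, 127, 113, 55, 61, 67, 93, 110, 107, 107, 108, 111, 111, 107, 109]
col205 [107, 106, 106, 107, 107, 108, 108, 107, 106, 106, 105, 110, 107, 106, 117, 129, 127, 128, 124, 126, 127, 127, 127, 128, 128, 127, 126, 125, 124, 125, 127, 122, 88, 81, 107, 110, 110, 108, 108, 108, 107, 107, 110, 108, 107]
```

View pics/crop.png

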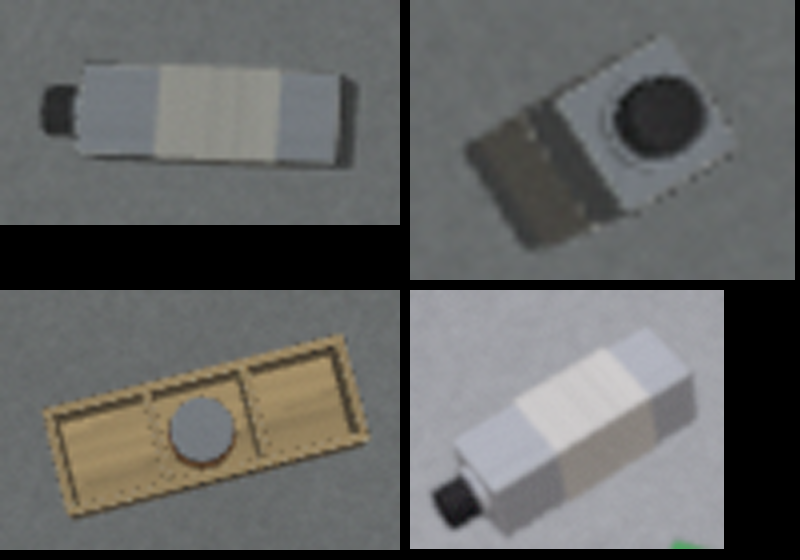

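```bash
python3 - <<'E'
import pickle;from h import *
d=pickle.load(open("f0.pkl","rb"));g=d["top"];f=g["frame"]
hsv=cv2.cvtColor(f,cv2.COLOR_RGB2HSV)
print(f[196,455],f[205,447])
def rect(c,z,n):
    P=np.array([ray(g,u,v,z)[:2] for u,v in c.reshape(-1,2)]);r=cv2.minAreaRect((P*1000).astype(np.float32));print(n,np.round(r[0],1),np.round(r[1],1),round(r[2],1),cv2.boundingRect(c))
br=cv2.morphologyEx(cv2.inRange(hsv[:,:,2],118,255),cv2.MORPH_OPEN,np.ones((3,3)))
dk=cv2.inRange(hsv[:,:,2],0,62)
rect(big(br,(165,200,240,245)),.046,"lying")
rect(big(dk,(160,205,176,240)),.023,"lcap")
rect(big(br,(420,180,475,225)),.13,"sttop")
rect(big(dk,(442,190,470,212)),.152,"scap")
P=[ray(g,u,v,.13)[:2]*1000 for u,v in [(455.7,190.3),(466.7,206.4),(450.7,215.3),(440.7,199)]]
print(np.round(P,1),np.mean(P,0))
P=[ray(g,160+x/5,200+y/5,.046)[:2]*1000 for x,y in [(85,64),(340,74),(335,163),(77,155)]]
print(np.round(P,1),np.mean(P,0))
s=d["side"]
for n,p in dict(crate=(.492,.017,.06),lying=(.49,.26,.046)).items(): print(n,proj(s,p))
E
```

```text
[35 37 38] [112 118 124]
lying [502.9 316.2] [127.2  45. ] 88.7 (175, 213, 52, 19)
lcap [508.3 397.6] [13.9 23.8] 84.1 (168, 217, 7, 10)
sttop [ 512.9 -299.7] [13.  43.3] 21.7 (449, 203, 17, 11)
scap [ 526.9 -288.4] [23.2 27. ] 23.3 (449, 196, 13, 11)
[[ 555.6 -298.3]
 [ 517.2 -321.5]
 [ 497.3 -283. ]
 [ 535.8 -262.1]] [ 526.48028505 -291.21534882]
[[527.2 375.1]
 [519.4 248.2]
 [475.  250.4]
 [481.8 378.1]] [500.85263036 312.95028361]
crate [334.9 215.3]
lying [253.7 275.4]
```

```bash
cat >> h.py <<'E'
from scipy.spatial.transform import Rotation as Ro
r=np.deg2rad
U=np.array([0,0,1.])
c=np.array([np.sin(r(3.3)),np.cos(r(3.3)),0]); e=np.array([np.cos(r(12.9)),np.sin(r(12.9)),0])
f=np.array([-e[1],e[0],0]); C=np.array([.4919,.017,0])
t=r(40)
def R(z,y): return np.c_[np.cross(y,z),y,z]
Rp=R(-np.cos(t)*U-np.sin(t)*c,np.cross(c,U))
Rl=R(np.cos(t)*e-np.sin(t)*U,-f)
def down(a): return R(-U,np.array([np.cos(r(a)),np.sin(r(a)),0]))
G=np.array([.5025,.3155,.026])+.045*c
def go(p,Rt):
    from bench import robot
    s=robot.read_state();R0=np.array(s["ee_rot"]);q=R0.T@(np.asarray(p)-s["tool_pos"]);w=Ro.from_matrix(R0.T@Rt).as_rotvec(degrees=True)
    print("t",round(s["t"],2),"pos",np.round(s["tool_pos"],4),"j",np.round(s["joints"],2),"gap",round(s["finger_gap"],4),"F",np.round(s["ft_force"],1))
    print("rows",np.round(np.r_[q,w],4).tolist(),"n",np.ceil(max(np.linalg.norm(q)/.0417,np.linalg.norm(w)/7.16)))
E
python3 - <<'E'
from h import *
print(Rp,G+.019*Rp[:,2]);go((.47,.40,.30),Rp);go((.42,0,.3),down(-40))
E
```

```text
[[ 0.0440966   0.99834182 -0.03700144]
 [ 0.7647742  -0.05756403 -0.64172175]
 [-0.64278761  0.         -0.76604444]] [0.50438735 0.34823267 0.01144516]
t 0.1 pos [ 0.1835 -0.5444  0.2087] j [-1.45  0.18  1.61 -0.    1.35 -0.21] gap 0.0882 F [-0.3  0.2 -1.1]
rows [0.573, -0.8037, -0.0899, -23.7851, -35.1742, -65.1495] n 24.0
t 0.1 pos [ 0.1835 -0.5444  0.2087] j [-1.45  0.18  1.61 -0.    1.35 -0.21] gap 0.0882 F [-0.3  0.2 -1.1]
rows [0.3979, -0.4406, -0.0905, -0.0814, -0.0422, -31.3899] n 15.0
```

step_arm(moves=[[0.2,-0.22,-0.09,0,0,-16,-1],[0.2,-0.22,-0.09,0,0,-16,-1],[0.2,-0.22,-0.09,0,0,-16,-1],[0.2,-0.22,-0.09,0,0,-16,-1],[0.2,-0.22,-0.09,0,0,-16,-1],[0.2,-0.22,-0.09,0,0,-16,-1],[0.2,-0.22,-0.09,0,0,-16,-1],[0.2,-0.22,-0.09,0,0,-16,-1]])

```text
t: 0.77
tool_pos: [0.3041, -0.2694, 0.3009]
ee_rot: [[0.822, 0.57, 0.002], [0.57, -0.822, -0.001], [0.001, 0.002, -1.0]]
ft_force: [0.3, 0.1, 0.4]
finger_gap: 0.0881
grasp_force: 0.0
```

```bash
python3 -c "
from h import *
go((.42,.1,.3),down(-40));go((.47,.40,.30),Rp)"
```

```text
t 0.77 pos [ 0.3041 -0.2694  0.3009] j [-1.02 -0.29  1.87  0.    1.56 -0.06] gap 0.0881 F [0.3 0.1 0.4]
rows [0.3057, -0.2375, 0.0009, 0.0946, -0.0497, -15.2661] n 10.0
t 0.77 pos [ 0.3041 -0.2694  0.3009] j [-1.02 -0.29  1.87  0.    1.56 -0.06] gap 0.0881 F [0.3 0.1 0.4]
rows [0.5177, -0.4555, 0.0008, -18.0146, -37.1941, -49.8189] n 17.0
```

step_arm(moves=[[0.518,-0.455,0,-18,-37,-50,-1],[0.518,-0.455,0,-18,-37,-50,-1],[0.518,-0.455,0,-18,-37,-50,-1],[0.518,-0.455,0,-18,-37,-50,-1],[0.518,-0.455,0,-18,-37,-50,-1],[0.518,-0.455,0,-18,-37,-50,-1],[0.518,-0.455,0,-18,-37,-50,-1],[0.518,-0.455,0,-18,-37,-50,-1]])

```text
t: 1.43
tool_pos: [0.3759, 0.0153, 0.2998]
ee_rot: [[0.235, 0.968, -0.085], [0.819, -0.244, -0.519], [-0.523, 0.053, -0.851]]
ft_force: [1.5, -0.3, 0.3]
finger_gap: 0.0881
grasp_force: 0.0
```

```bash
python3 -c "
from h import *
go((.47,.40,.30),Rp);go(G-.11*Rp[:,2],Rp)"
```

```text
t 1.43 pos [0.3759 0.0153 0.2998] j [ 0.18 -0.15  1.86 -0.52  1.62  0.46] gap 0.0881 F [ 1.5 -0.3  0.3]
rows [0.3372, -0.0028, -0.2077, -3.9064, -8.1152, -10.5684] n 10.0
t 1.43 pos [0.3759 0.0153 0.2998] j [ 0.18 -0.15  1.86 -0.52  1.62  0.46] gap 0.0881 F [ 1.5 -0.3  0.3]
rows [0.471, 0.0176, -0.0656, -3.9064, -8.1152, -10.5684] n 12.0
```

step_arm(moves=[[0.337,-0.003,-0.208,-4,-8,-10.5,-1],[0.337,-0.003,-0.208,-4,-8,-10.5,-1],[0.337,-0.003,-0.208,-4,-8,-10.5,-1],[0.337,-0.003,-0.208,-4,-8,-10.5,-1],[0.337,-0.003,-0.208,-4,-8,-10.5,-1],[0.337,-0.003,-0.208,-4,-8,-10.5,-1],[0.337,-0.003,-0.208,-4,-8,-10.5,-1],[0.337,-0.003,-0.208,-4,-8,-10.5,-1]])

```text
t: 2.1
tool_pos: [0.4558, 0.3392, 0.2997]
ee_rot: [[0.047, 0.998, -0.04], [0.768, -0.061, -0.638], [-0.639, -0.001, -0.769]]
ft_force: [1.2, 0.3, 0.2]
finger_gap: 0.0883
grasp_force: 0.0
```

```bash
python3 -c "
from h import *
go(G-.11*Rp[:,2],Rp)"
```

```text
t 2.1 pos [0.4558 0.3392 0.2997] j [ 0.71  0.51  1.15 -0.52  1.95  0.69] gap 0.0883 F [1.2 0.3 0.2]
rows [0.1941, 0.0477, 0.085, -0.1618, -0.2618, -0.1311] n 6.0
```

step_arm(moves=[[0.194,0.048,0.085,0,0,0,-1],[0.194,0.048,0.085,0,0,0,-1],[0.194,0.048,0.085,0,0,0,-1],[0.194,0.048,0.085,0,0,0,-1],[0.194,0.048,0.085,0,0,0,-1],[0.194,0.048,0.085,0,0,0,-1],[0.194,0.048,0.085,0,0,0,-1],[0.194,0.048,0.085,0,0,0,-1]])

```text
t: 2.77
tool_pos: [0.5097, 0.4286, 0.1114]
ee_rot: [[0.047, 0.998, -0.04], [0.767, -0.062, -0.638], [-0.64, -0.0, -0.769]]
ft_force: [0.0, 0.8, 1.1]
finger_gap: 0.0882
grasp_force: 0.0
```

```bash
python3 -c "
from h import *
go(G+.019*Rp[:,2],Rp)
import cv2
from bench import robot
g=robot.grab_frame('side');h=robot.grab_frame('top')
a=cv2.resize(g['frame'][180:360,130:350],None,fx=1.8,fy=1.8);b=cv2.resize(h['frame'][150:330,130:350],None,fx=1.8,fy=1.8)
cv2.imwrite('pics/pre.png',np.hstack([a,b])[:,:,::-1])"
```

```text
t 2.77 pos [0.5097 0.4286 0.1114] j [ 0.75  0.91  0.91 -0.47  1.83  0.81] gap 0.0882 F [0.  0.8 1.1]
rows [0.0021, -0.0003, 0.1284, -0.1669, -0.2311, -0.1813] n 4.0
```

View pics/pre.png

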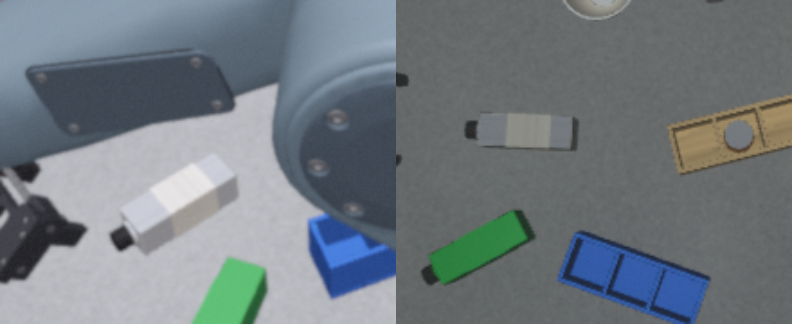

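step_arm(moves=[[0.001,0,0.03,0,0,0,-1],[0.002,0,0.06,0,0,0,-1],[0.002,0,0.09,0,0,0,-1],[0.002,0,0.11,0,0,0,-1],[0.002,0,0.12,0,0,0,-1],[0.002,0,0.127,0,0,0,-1],[0.002,0,0.128,0,0,0,-1],[0.002,0,0.128,0,0,0,-1]])

```text
t: 3.53
tool_pos: [0.5059, 0.3498, 0.0134]
ee_rot: [[0.049, 0.998, -0.037], [0.769, -0.062, -0.636], [-0.637, 0.003, -0.771]]
ft_force: [0.0, -0.4, -0.5]
finger_gap: 0.0881
grasp_force: 0.0
```

step_arm(moves=[[0,0,0,0,0,0,0],[0,0,0,0,0,0,0.1],[0,0,0,0,0,0,1],[0,0,0,0,0,0,1],[0,0,0,0,0,0,1],[0,0,0,0,0,0,1],[0,0,0,0,0,0,1],[0,0,0,0,0,0,1]], grip_force=50)

```text
t: 4.2
tool_pos: [0.5049, 0.349, 0.0114]
ee_rot: [[0.048, 0.998, -0.039], [0.768, -0.062, -0.637], [-0.639, 0.0, -0.77]]
ft_force: [0.4, 0.7, -0.2]
finger_gap: 0.0453
grasp_force: 50.0
```

```bash
python3 -c "
from h import *
T=C+.062*f
print(T)
go(T+U*.113+.019*Rl[:,2]+.12*U,Rl)"
```

```text
[0.47805849 0.07743519 0.        ]
t 4.2 pos [0.5049 0.349  0.0114] j [ 0.68  0.9   1.16 -0.49  1.59  0.85] gap 0.0453 F [ 0.4  0.7 -0.2]
rows [-0.3404, 0.0039, 0.0104, -7.2292, 76.0083, 80.2761] n 16.0
```

step_arm(moves=[[-0.006,0,-0.008,0,0,0,1],[-0.02,0,-0.024,0,0,0,1],[-0.04,0,-0.048,0,0,0,1],[-0.06,0,-0.072,0,0,0,1],[-0.08,0,-0.096,0,0,0,1],[-0.1,0,-0.12,0,0,0,1],[-0.12,0,-0.144,0,0,0,1],[-0.12,0,-0.144,0,0,0,1]])

```text
t: 4.87
tool_pos: [0.5072, 0.3503, 0.207]
ee_rot: [[0.054, 0.998, -0.032], [0.772, -0.062, -0.633], [-0.633, 0.009, -0.774]]
ft_force: [1.2, 0.5, 0.4]
finger_gap: 0.0457
grasp_force: 50.0
```

```bash
python3 -c "
from h import *
T=C+.062*f
go((.44,.2,.23),Rl);go(T+U*.113+.019*Rl[:,2]+.12*U,Rl)"
```

```text
t 4.87 pos [0.5072 0.3503 0.207 ] j [ 0.68  0.67  1.11 -0.51  1.83  0.73] gap 0.0457 F [1.2 0.5 0.4]
rows [-0.1342, -0.0576, 0.0794, -6.9986, 75.374, 80.145] n 16.0
t 4.87 pos [0.5072 0.3503 0.207 ] j [ 0.68  0.67  1.11 -0.51  1.83  0.73] gap 0.0457 F [1.2 0.5 0.4]
rows [-0.2177, 0.0019, 0.1604, -6.9986, 75.374, 80.145] n 16.0
```

step_arm(moves=[[-0.134,-0.058,0.079,-7,75.4,80,1],[-0.134,-0.058,0.079,-7,75.4,80,1],[-0.134,-0.058,0.079,-7,75.4,80,1],[-0.134,-0.058,0.079,-7,75.4,80,1],[-0.134,-0.058,0.079,-7,75.4,80,1],[-0.134,-0.058,0.079,-7,75.4,80,1],[-0.134,-0.058,0.079,-7,75.4,80,1],[-0.134,-0.058,0.079,-7,75.4,80,1]])

```text
t: 5.53
tool_pos: [0.4371, 0.1984, 0.2237]
ee_rot: [[0.641, 0.716, 0.278], [0.759, -0.644, -0.09], [0.114, 0.268, -0.956]]
ft_force: [0.5, -0.1, -2.6]
finger_gap: 0.045
grasp_force: 50.0
```

```bash
python3 -c "
from h import *
T=C+.062*f
go((.44,.2,.25),Rl);go(T+U*.113+.019*Rl[:,2]+.12*U,Rl)"
```

```text
t 5.53 pos [0.4371 0.1984 0.2237] j [ 0.3  -0.21  1.99 -0.19  1.12  1.08] gap 0.045 F [ 0.5 -0.1 -2.6]
rows [0.0061, 0.0081, -0.0245, -3.4017, 36.7928, 38.537] n 8.0
t 5.53 pos [0.4371 0.1984 0.2237] j [ 0.3  -0.21  1.99 -0.19  1.12  1.08] gap 0.045 F [ 0.5 -0.1 -2.6]
rows [-0.0544, 0.1146, 0.0287, -3.4017, 36.7928, 38.537] n 8.0
```

step_arm(moves=[[0.006,0.008,-0.0245,-3.4,36.8,38.5,1],[0.006,0.008,-0.0245,-3.4,36.8,38.5,1],[0.006,0.008,-0.0245,-3.4,36.8,38.5,1],[0.006,0.008,-0.0245,-3.4,36.8,38.5,1],[0.006,0.008,-0.0245,-3.4,36.8,38.5,1],[0.006,0.008,-0.0245,-3.4,36.8,38.5,1],[0.006,0.008,-0.0245,-3.4,36.8,38.5,1],[0.006,0.008,-0.0245,-3.4,36.8,38.5,1]])

```text
t: 6.2
tool_pos: [0.438, 0.1999, 0.2464]
ee_rot: [[0.63, 0.225, 0.743], [0.145, -0.974, 0.172], [0.763, -0.0, -0.647]]
ft_force: [-0.4, -0.0, -2.4]
finger_gap: 0.0452
grasp_force: 50.0
```

```bash
python3 -c "
from h import *
T=C+.062*f
go(T+U*.116+.019*Rl[:,2]+.11*U,Rl)
import cv2
from bench import robot
g=robot.grab_frame('side');h=robot.grab_frame('top')
a=cv2.resize(g['frame'][100:320,160:440],None,fx=1.4,fy=1.4);b=cv2.resize(h['frame'][100:320,160:440],None,fx=1.4,fy=1.4)
cv2.imwrite('pics/up.png',np.hstack([a,b])[:,:,::-1])"
```

```text
t 6.2 pos [0.438  0.1999 0.2464] j [ 0.12 -0.73  2.47  0.16  0.53  1.37] gap 0.0452 F [-0.4 -0.  -2.4]
rows [-0.0079, 0.1284, 0.041, -0.0718, 0.2841, 0.0343] n 4.0
```

View pics/up.png

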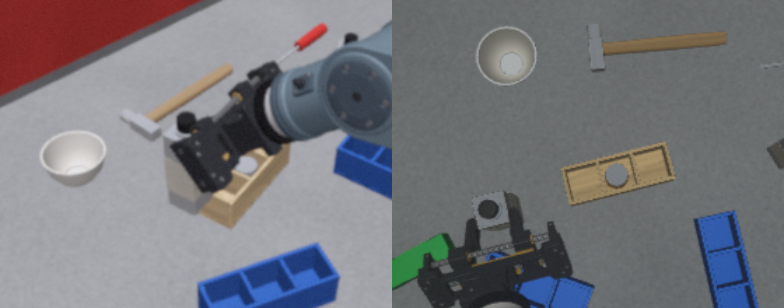

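step_arm(moves=[[-0.003,0.03,0.01,0,0,0,1],[-0.005,0.065,0.02,0,0,0,1],[-0.008,0.1,0.03,0,0,0,1],[-0.008,0.12,0.04,0,0.3,0,1],[-0.008,0.128,0.041,0,0.3,0,1],[-0.008,0.128,0.041,0,0.3,0,1],[-0.008,0.128,0.041,0,0.3,0,1],[-0.008,0.128,0.041,0,0.3,0,1]])

```text
t: 6.97
tool_pos: [0.4949, 0.0817, 0.2175]
ee_rot: [[0.626, 0.228, 0.746], [0.149, -0.974, 0.173], [0.766, 0.003, -0.643]]
ft_force: [-0.4, 0.7, -2.5]
finger_gap: 0.0455
grasp_force: 50.0
```

```bash
python3 -c "
from h import *
T=C+.062*f
go(T+U*.116+.019*Rl[:,2]-.003*e+.11*U,Rl)
import cv2
from bench import robot
g=robot.grab_frame('side');h=robot.grab_frame('top')
p=proj(h,T+.25*U).astype(int);q=proj(g,T+.2*U).astype(int);print(p,q)
a=h['frame'][p[1]-35:p[1]+35,p[0]-35:p[0]+35];b=g['frame'][q[1]-60:q[1]+80,q[0]-70:q[0]+70]
a=cv2.resize(a,(390,390),interpolation=cv2.INTER_CUBIC);b=cv2.resize(b,(390,390),interpolation=cv2.INTER_CUBIC)
cv2.imwrite('pics/above.png',np.hstack([a,b])[:,:,::-1])
import pickle;pickle.dump(dict(top=h,side=g),open('f1.pkl','wb'))"
```

```text
t 6.97 pos [0.4949 0.0817 0.2175] j [-0.41 -0.62  2.49  0.81  0.68  0.43] gap 0.0455 F [-0.4  0.7 -2.5]
rows [-0.0066, 0.0004, -0.002, -0.1144, 0.0462, 0.3058] n 1.0
[291 222] [320 183]
```

View pics/above.png

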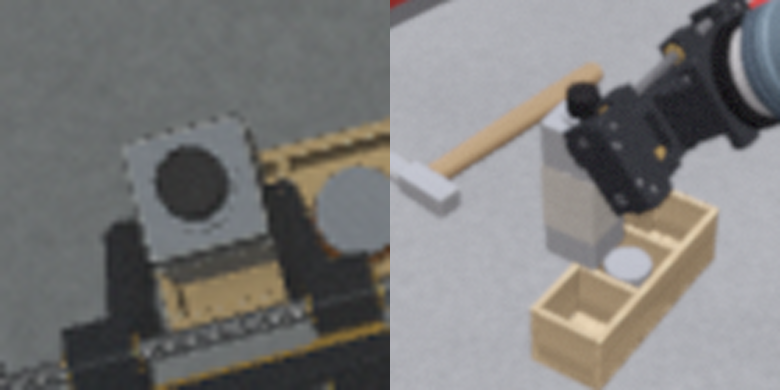

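```bash
python3 -c "
from h import *
import pickle
g=pickle.load(open('f1.pkl','rb'));h=g['top']
T=C+.062*f
q=lambda x,y,z:ray(h,256+(x+.5)/5.571-.5,187+(y+.5)/5.571-.5,z)[:2]
P=np.array([q(*a,.25) for a in[(238,115),(270,243),(158,262),(124,143)]])
print(P,P.mean(0),T);print('cap',q(192,183,.272))
for i in range(4): d=P[i]-P[i-1];print(np.linalg.norm(d),np.degrees(np.arctan2(d[1],d[0])))
d=P[:2].mean(0)-T[:2];print(P.mean(0)-T[:2])
s=g['side']
print([proj(s,(*(P.mean(0)),z)) for z in (.14,.25,.272)])
"
```

```text
[[0.50806144 0.06375844]
 [0.46090227 0.05286167]
 [0.45489266 0.09361097]
 [0.49864878 0.10553133]] [0.48062629 0.0789406 ] [0.47805849 0.07743519 0.        ]
cap [0.48116728 0.07952962]
0.04282023562638244 -77.30165618174959
0.04840172378982784 -166.9893664846631
0.0411900619197006 98.38937766329556
0.04535078185656812 15.239115242046193
[0.0025678  0.00150541]
[array([319.2, 204.5]), array([319.4, 163.9]), array([319.5, 155. ])]
```

```bash
python3 -c "
from h import *
import pickle
g=pickle.load(open('f1.pkl','rb'));s=g['side']
A=np.array([.4808,.0792,0])
for z in (.135,.14,.145,.25): print(z,[(proj(s,A+.023*(i*e+j*f)+z*U)-[250,123])*2.786+[390,0] for i,j in((1,1),(-1,1),(-1,-1))])
T=C+.062*f
go(np.array([.4949,.0817,.2175])-A+[0,0,.14]+T+.026*U-.14*U-U*0,Rl)
"
```

```text
0.135 [array([541.2798, 237.6458]), array([591.1492, 260.2124]), array([623.4668, 226.5018])]
0.14 [array([541.0012, 232.631 ]), array([591.1492, 255.4762]), array([623.4668, 221.487 ])]
0.145 [array([541.0012, 227.8948]), array([591.1492, 250.74  ]), array([623.7454, 216.7508])]
0.25 [array([538.4938, 119.2408]), array([592.2636, 141.5288]), array([627.0886, 108.654 ])]
t 7.07 pos [0.4946 0.0832 0.2178] j [-0.41 -0.62  2.49  0.81  0.68  0.43] gap 0.0457 F [ 0.8 -0.4 -2.1]
rows [0.0177, 0.0028, -0.0189, -0.2202, -0.0205, 0.4466] n 1.0
```

```bash
python3 -c "
from h import *
import pickle
g=pickle.load(open('f1.pkl','rb'));s=g['side'];F=s['frame']
for i,j in((1,1),(-1,1),(-1,-1)): print(i,j,'rim',proj(s,C+.034*i*e+.096*j*f+.06*U),'bot',proj(s,C+.034*i*e+.096*j*f))
m=wood(F);k=big(m,(280,180,390,290)).reshape(-1,2)
print('left',k[k[:,0].argmin()],'bottom',k[k[:,1].argmax()],'right',k[k[:,0].argmax()])
A=np.array([.4808,.0792,0])
print('tin',[proj(s,A+.023*(i*e+j*f)+z*U) for i,j in((1,1),(-1,1)) for z in (.12,.25)])
for v in (170,185,200,206): print(v,F[v,296:330].mean(1).astype(int).tolist())
"
```

```text
1 1 rim [299.4 234.1] bot [300.  252.2]
-1 1 rim [324.9 246.3] bot [324.6 264.5]
-1 -1 rim [367.8 198. ] bot [366.1 216. ]
left [301 235] bottom [324 262] right [366 204]
tin [array([304.4, 213.4]), array([303.3, 165.8]), array([322.1, 221.5]), array([322.6, 173.8])]
170 [111, 117, 139, 158, 167, 173, 174, 165, 145, 131, 131, 133, 135, 141, 152, 148, 118, 80, 57, 42, 42, 39, 36, 40, 42, 43, 44, 43, 43, 48, 52, 55, 58, 58]
185 [176, 174, 173, 171, 174, 175, 174, 171, 159, 150, 150, 152, 150, 149, 149, 149, 152, 150, 146, 135, 131, 131, 126, 125, 107, 70, 46, 41, 35, 36, 35, 37, 37, 34]
200 [175, 175, 173, 172, 173, 175, 175, 175, 170, 156, 151, 148, 150, 150, 148, 148, 147, 148, 147, 149, 144, 145, 146, 146, 145, 146, 142, 139, 134, 134, 131, 134, 131, 129]
206 [177, 178, 177, 176, 176, 176, 176, 178, 175, 164, 140, 132, 133, 132, 134, 136, 142, 144, 146, 149, 145, 148, 147, 147, 149, 149, 144, 138, 137, 135, 132, 127, 122, 118]
```

step_arm(moves=[[-0.007,0.001,0.003,0,0,0,1],[-0.014,0.001,0.008,0,0,0,1],[-0.021,0.001,0.014,0,0,0,1],[-0.028,0.001,0.02,0,0,0,1],[-0.033,0.001,0.024,0,0,0,1],[-0.0365,0.001,0.0267,0,0,0,1],[-0.0365,0.001,0.0267,0,0,0,1],[-0.0365,0.001,0.0267,0,0,0,1]])

```text
t: 7.73
tool_pos: [0.492, 0.0817, 0.1727]
ee_rot: [[0.624, 0.231, 0.746], [0.151, -0.973, 0.175], [0.767, 0.004, -0.642]]
ft_force: [-0.0, -0.0, -1.3]
finger_gap: 0.045
grasp_force: 50.0
```

```bash
python3 -c "
from h import *
T=C+.062*f;A=np.array([.4808,.0792,0])
N=np.array([.4948,.0825,.2175])-A+T
go(N-.0735*U,Rl);go(N-.1125*U,Rl)
"
```

```text
t 7.73 pos [0.492  0.0817 0.1727] j [-0.42 -0.52  2.54  0.98  0.59  0.21] gap 0.045 F [-0.  -0.  -1.3]
rows [-0.0221, 0.0009, 0.0184, -0.2392, -0.0492, 0.4635] n 1.0
t 7.73 pos [0.492  0.0817 0.1727] j [-0.42 -0.52  2.54  0.98  0.59  0.21] gap 0.045 F [-0.  -0.  -1.3]
rows [-0.052, 0.0007, 0.0434, -0.2392, -0.0492, 0.4635] n 2.0
```

```bash
cat >> h.py <<'E'
T=C+.062*f
def lp(th,h):  # place pose: turned th deg about tin axis, base h above bench
    Z=Ro.from_euler('z',th,degrees=True).as_matrix()
    return T+Z@np.array([.0140,.0033,0])+U*(.0978+h),Z@Rl
E
python3 -c "
from h import *
go(*lp(45,.1));go(*lp(90,.1))
"
```

```text
t 7.73 pos [0.492  0.0817 0.1727] j [-0.42 -0.52  2.54  0.98  0.59  0.21] gap 0.045 F [-0.  -0.  -1.3]
rows [0.0165, -0.0091, -0.0194, 34.2384, 0.0324, -28.4552] n 7.0
t 7.73 pos [0.492  0.0817 0.1727] j [-0.42 -0.52  2.54  0.98  0.59  0.21] gap 0.045 F [-0.  -0.  -1.3]
rows [0.0099, -0.0133, -0.0272, 68.7017, 0.1193, -57.391] n 13.0
```

step_arm(moves=[[0.0165,0,-0.014,0,0,0,1],[0.0165,-0.001,-0.014,5,0,-4,1],[0.0165,-0.003,-0.015,10,0,-8,1],[0.0165,-0.005,-0.017,15,0,-12.5,1],[0.0165,-0.006,-0.018,20,0,-17,1],[0.0165,-0.007,-0.018,25,0,-21,1],[0.0165,-0.008,-0.019,30,0,-25,1],[0.0165,-0.009,-0.019,34,0,-28.5,1]])

```text
t: 8.4
tool_pos: [0.4869, 0.087, 0.198]
ee_rot: [[0.34, 0.847, 0.409], [0.548, -0.532, 0.645], [0.764, 0.005, -0.645]]
ft_force: [-0.1, 0.6, -2.1]
finger_gap: 0.0457
grasp_force: 50.0
```

```bash
python3 -c "
from h import *
go(*lp(90,.1))
"
```

```text
t 8.4 pos [0.4869 0.087  0.198 ] j [-0.69 -0.11  2.21  0.9   1.33 -0.49] gap 0.0457 F [-0.1  0.6 -2.1]
rows [-0.0019, -0.0126, -0.002, 34.6246, 0.2641, -28.8187] n 7.0
```

step_arm(moves=[[0,-0.002,0,5,0,-4,1],[0,-0.004,0,10,0,-8,1],[-0.001,-0.006,-0.001,15,0,-12.5,1],[-0.001,-0.008,-0.001,20,0,-17,1],[-0.001,-0.01,-0.001,25,0,-21,1],[-0.002,-0.012,-0.002,30,0,-25,1],[-0.002,-0.0126,-0.002,34.6,0.2,-28.8,1],[-0.002,-0.0126,-0.002,34.6,0.2,-28.8,1]])

```text
t: 9.07
tool_pos: [0.4762, 0.0924, 0.1973]
ee_rot: [[-0.145, 0.975, -0.17], [0.628, 0.224, 0.745], [0.765, 0.001, -0.644]]
ft_force: [-0.1, -0.0, -2.0]
finger_gap: 0.0454
grasp_force: 50.0
```

```bash
python3 -c "
from h import *
go(*lp(90,.075))
from bench import robot
import pickle
h=robot.grab_frame('top');g=robot.grab_frame('side')
pickle.dump(dict(top=h,side=g),open('f2.pkl','wb'))
p=proj(h,T+.23*U).astype(int);q=proj(g,T+.15*U).astype(int);print(p,q)
a=h['frame'][p[1]-35:p[1]+35,p[0]-35:p[0]+35];b=g['frame'][q[1]-70:q[1]+70,q[0]-70:q[0]+70]
a=cv2.resize(a,(390,390),interpolation=cv2.INTER_CUBIC);b=cv2.resize(b,(390,390),interpolation=cv2.INTER_CUBIC)
cv2.imwrite('pics/above2.png',np.hstack([a,b])[:,:,::-1])
"
```

```text
t 9.07 pos [0.4762 0.0924 0.1973] j [-0.51  0.3   1.75  0.61  1.72 -0.84] gap 0.0454 F [-0.1 -0.  -2. ]
rows [-0.0192, -0.0017, 0.0153, 0.0123, 0.1239, 0.0505] n 1.0
[292 223] [320 201]
```

View pics/above2.png

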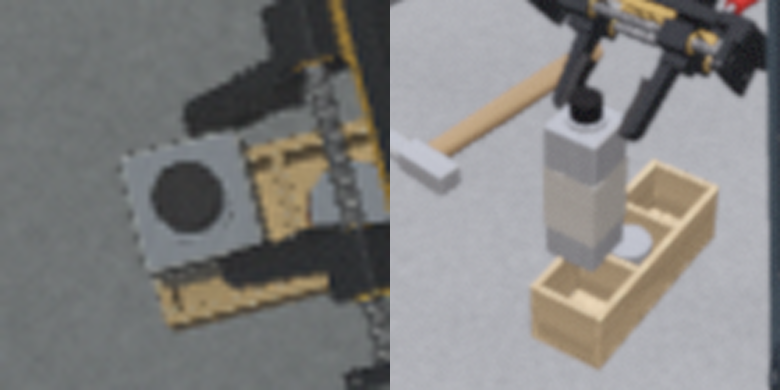

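```bash
python3 -c "
from h import *
import pickle
d=pickle.load(open('f2.pkl','rb'));h=d['top'];s=d['side']
q=lambda x,y,z:ray(h,257+(x+.5)/5.571-.5,188+(y+.5)/5.571-.5,z)[:2]
P=np.array([q(*a,.2297) for a in[(124,153),(238,132),(268,240),(150,272)]])
print('top axis',P.mean(0),'cap',q(187,197,.252),'T',T)
for i in range(4): D=P[i]-P[i-1];print(np.round(np.linalg.norm(D),4),np.degrees(np.arctan2(D[1],D[0])))
w=lambda x,y:((x+.5-390)/2.786-.5+250,(y+.5)/2.786-.5+131)
print('side obs',w(546,243),w(596,267),w(587,98))
A=np.array([*P.mean(0),0])
print('side pred',proj(s,A+.023*(e+f)+.0997*U),proj(s,A+.023*(-e+f)+.0997*U),proj(s,A+.252*U))
for i,j,x,y in((1,1,532,287),(-1,1,603,322),(-1,-1,717,187)): print('rim',proj(s,C+.034*i*e+.096*j*f+.06*U),w(x,y))
"
```

```text
top axis [0.4773522  0.07908565] cap [0.47607532 0.08066543] T [0.47805849 0.07743519 0.        ]
0.0455 11.657515263453922
0.0432 -80.71667146468137
0.042 -165.51523288092014
0.0453 103.95044841148446
side obs (305.67372577171574, 217.90129217516153) (323.6206030150754, 226.51579325197417) (320.3901651112706, 165.8553481694185)
side pred [305.6 220.9] [323.2 229.1] [320.5 163.9]
rim [299.4 234.1] (300.64860014357504, 233.694544149318)
rim [324.9 246.3] (326.1331658291457, 246.25735821966978)
rim [367.8 198. ] (367.0520459440057, 197.8007896625987)
```

step_arm(moves=[[-0.006,0,0.003,0,0,0,1],[-0.012,0,0.009,0,0,0,1],[-0.018,0,0.014,0,0,0,1],[-0.025,0,0.0195,0,0,0,1],[-0.032,0,0.025,0,0,0,1],[-0.039,0,0.031,0,0,0,1],[-0.0468,0,0.0376,0,0,0,1],[-0.0468,0,0.0376,0,0,0,1]])

```text
t: 9.83
tool_pos: [0.4734, 0.0915, 0.1351]
ee_rot: [[-0.137, 0.976, -0.169], [0.626, 0.217, 0.749], [0.768, -0.003, -0.641]]
ft_force: [-0.8, 1.0, -3.5]
finger_gap: 0.0452
grasp_force: 50.0
```

```bash
python3 -c "
from h import *
go(np.array([.476,.091,.1038]),lp(90,0)[1])
"
```

```text
t 9.83 pos [0.4734 0.0915 0.1351] j [-0.51  0.4   1.78  0.61  1.63 -0.91] gap 0.0452 F [-0.8  1.  -3.5]
rows [-0.0247, 0.0025, 0.0192, 0.1452, -0.1638, -0.3739] n 1.0
```

step_arm(moves=[[-0.003,0.002,0.002,0,0,0,1],[-0.007,0.002,0.0055,0,0,0,1],[-0.011,0.002,0.0085,0,0,0,1],[-0.015,0.002,0.0115,0,0,0,1],[-0.018,0.002,0.014,0,0,0,1],[-0.021,0.002,0.016,0,0,0,1],[-0.021,0.002,0.016,0,0,0,1],[-0.021,0.002,0.016,0,0,0,1]])

```text
t: 10.5
tool_pos: [0.4766, 0.0904, 0.1107]
ee_rot: [[-0.139, 0.976, -0.167], [0.626, 0.218, 0.748], [0.767, -0.001, -0.642]]
ft_force: [-0.7, 0.1, -2.1]
finger_gap: 0.0455
grasp_force: 50.0
```

```bash
python3 -c "
from h import *
go(np.array([.476,.091,.1038]),lp(90,0)[1])
"
```

```text
t 10.5 pos [0.4766 0.0904 0.1107] j [-0.51  0.44  1.78  0.61  1.59 -0.94] gap 0.0455 F [-0.7  0.1 -2.1]
rows [-0.0049, -0.0005, 0.005, 0.2255, -0.0817, -0.2457] n 1.0
```

Down slowly to contact.

step_arm(moves=[[-0.001,0,0.0008,0,0,0,1],[-0.002,0,0.0016,0,0,0,1],[-0.003,0,0.0024,0,0,0,1],[-0.004,0,0.0032,0,0,0,1],[-0.0046,0,0.0038,0,0,0,1],[-0.0046,0,0.0038,0,0,0,1]])

```text
t: 11.0
tool_pos: [0.477, 0.0901, 0.1058]
ee_rot: [[-0.14, 0.976, -0.167], [0.626, 0.218, 0.749], [0.767, 0.0, -0.641]]
ft_force: [-1.4, -2.3, 5.2]
finger_gap: 0.0455
grasp_force: 50.0
```

step_arm(moves=[[0,0,0,0,0,0,1],[0,0,0,0,0,0,1],[0,0,0,0,0,0,-0.2],[0,0,0,0,0,0,-1],[0,0,0,0,0,0,-1],[0,0,0,0,0,0,-1]], grip_force=5)

```text
t: 11.5
tool_pos: [0.4764, 0.0905, 0.1046]
ee_rot: [[-0.139, 0.976, -0.168], [0.627, 0.218, 0.748], [0.767, -0.001, -0.642]]
ft_force: [0.1, -0.6, 0.9]
finger_gap: 0.0703
grasp_force: 0.0
```

step_arm(moves=[[0,0,-0.02,0,0,0,-1],[0,0,-0.04,0,0,0,-1],[0,0,-0.07,0,0,0,-1],[0,0,-0.1,0,0,0,-1],[0,0,-0.13,0,0,0,-1],[0,0,-0.16,0,0,0,-1],[0,0,-0.18,0,0,0,-1],[0,0,-0.18,0,0,0,-1]])

```text
t: 12.17
tool_pos: [0.5086, -0.0476, 0.2225]
ee_rot: [[-0.141, 0.977, -0.162], [0.63, 0.215, 0.746], [0.764, 0.003, -0.645]]
ft_force: [0.2, -0.8, 0.4]
finger_gap: 0.0881
grasp_force: 0.0
```

```bash
python3 -c "
from h import *
go((.5,-.26,.32),down(-61))
from bench import robot
import pickle
h=robot.grab_frame('top');g=robot.grab_frame('side')
pickle.dump(dict(top=h,side=g),open('f3.pkl','wb'))
a=cv2.resize(h['frame'][150:290,240:380],(400,400),interpolation=cv2.INTER_CUBIC);b=cv2.resize(g['frame'][140:280,260:400],(400,400),interpolation=cv2.INTER_CUBIC)
cv2.imwrite('pics/placed1.png',np.hstack([a,b])[:,:,::-1])
"
```

```text
t 12.17 pos [ 0.5086 -0.0476  0.2225] j [-0.68  0.43  1.52  0.53  1.89 -0.91] gap 0.0881 F [ 0.2 -0.8  0.4]
rows [-0.0581, -0.0538, -0.22, -31.6602, -42.745, 68.5654] n 13.0
```

View pics/placed1.png

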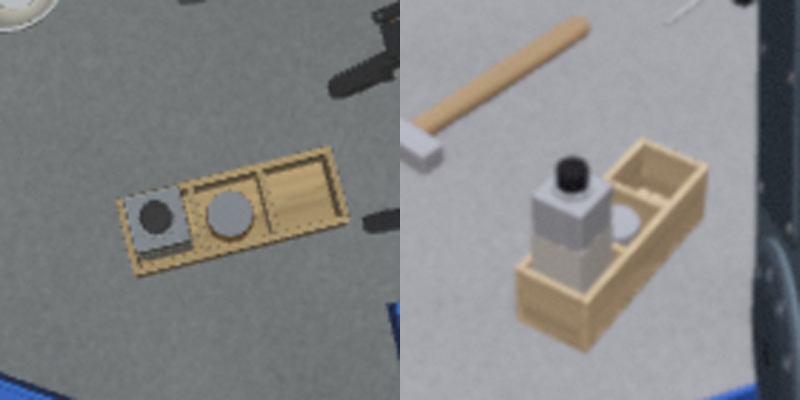

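step_arm(moves=[[-0.03,-0.01,-0.08,0,0,0,-1],[-0.03,-0.02,-0.12,-5,-6,10,-1],[-0.058,-0.054,-0.22,-31.7,-42.7,68.6,-1],[-0.058,-0.054,-0.22,-31.7,-42.7,68.6,-1],[-0.058,-0.054,-0.22,-31.7,-42.7,68.6,-1],[-0.058,-0.054,-0.22,-31.7,-42.7,68.6,-1],[-0.058,-0.054,-0.22,-31.7,-42.7,68.6,-1],[-0.058,-0.054,-0.22,-31.7,-42.7,68.6,-1]])

```text
t: 12.93
tool_pos: [0.4985, -0.2578, 0.3161]
ee_rot: [[0.519, 0.852, 0.063], [0.779, -0.502, 0.375], [0.351, -0.146, -0.925]]
ft_force: [-0.5, 0.9, -0.8]
finger_gap: 0.0882
grasp_force: 0.0
```

```bash
python3 -c "
from h import *
go((.5274,-.290,.25),down(-61))
import pickle
d=pickle.load(open('f3.pkl','rb'));h=d['top']
k=big(wood(h['frame']),(260,190,380,260)).reshape(-1,2)
r=cv2.minAreaRect(np.float32([ray(h,u,v,.06)[:2]*1000 for u,v in k]));print(r)
d0=pickle.load(open('f0.pkl','rb'))['top']
# tin top face: bright bluish mask
F=d0['frame'][180:225,430:475].astype(int);m=((F[:,:,2]-F[:,:,0]>6)&(F.max(2)>110)).astype(np.uint8)
k=cv2.findNonZero(m).reshape(-1,2)
r=cv2.minAreaRect(np.float32([ray(d0,u+430,v+180,.13)[:2]*1000 for u,v in k]));print(r,len(k))
"
```

```text
t 12.93 pos [ 0.4985 -0.2578  0.3161] j [-0.87  0.21  1.41  0.3   1.77 -0.29] gap 0.0882 F [-0.5  0.9 -0.8]
rows [-0.0333, 0.0504, 0.0509, -13.594, -18.0167, 28.5814] n 6.0
((491.1376953125, 16.68280029296875), (69.89684295654297, 191.15921020507812), 13.350841522216797)
((527.7755737304688, -290.92034912109375), (41.47671127319336, 42.90019607543945), 30.492279052734375) 177
```

step_arm(moves=[[-0.033,0.05,0.02,-13.6,-18,28.6,-1],[-0.033,0.05,0.02,-13.6,-18,28.6,-1],[-0.033,0.05,0.02,-13.6,-18,28.6,-1],[-0.033,0.05,0.02,-13.6,-18,28.6,-1],[-0.033,0.05,0.02,-13.6,-18,28.6,-1],[-0.033,0.05,0.051,-13.6,-18,28.6,-1],[-0.033,0.05,0.051,-13.6,-18,28.6,-1],[-0.033,0.05,0.051,-13.6,-18,28.6,-1]])

```text
t: 13.6
tool_pos: [0.5267, -0.2855, 0.2481]
ee_rot: [[0.87, 0.494, -0.003], [0.494, -0.87, 0.007], [0.001, -0.008, -1.0]]
ft_force: [0.5, 0.3, -0.0]
finger_gap: 0.088
grasp_force: 0.0
```

```bash
python3 -c "
from h import *
go((.5276,-.2905,.14),down(-60));go((.5276,-.2905,.099),down(-60))"
```

```text
t 13.6 pos [ 0.5267 -0.2855  0.2481] j [-0.7   0.21  1.5   0.    1.44  0.36] gap 0.088 F [ 0.5  0.3 -0. ]
rows [-0.0018, 0.0056, 0.108, -0.4365, -0.0507, -0.4236] n 3.0
t 13.6 pos [ 0.5267 -0.2855  0.2481] j [-0.7   0.21  1.5   0.    1.44  0.36] gap 0.088 F [ 0.5  0.3 -0. ]
rows [-0.0018, 0.0059, 0.149, -0.4365, -0.0507, -0.4236] n 4.0
```

step_arm(moves=[[-0.002,0.006,0.02,-0.4,0,-0.4,-1],[-0.002,0.006,0.05,-0.4,0,-0.4,-1],[-0.002,0.006,0.08,-0.4,0,-0.4,-1],[-0.002,0.006,0.11,-0.4,0,-0.4,-1],[-0.002,0.006,0.13,-0.4,0,-0.4,-1],[-0.002,0.006,0.144,-0.4,0,-0.4,-1],[-0.002,0.006,0.147,-0.4,0,-0.4,-1],[-0.002,0.006,0.147,-0.4,0,-0.4,-1]])

```text
t: 14.27
tool_pos: [0.5286, -0.2945, 0.1032]
ee_rot: [[0.868, 0.496, 0.003], [0.496, -0.868, -0.002], [0.002, 0.003, -1.0]]
ft_force: [0.8, -0.1, -0.3]
finger_gap: 0.0877
grasp_force: 0.0
```

step_arm(moves=[[0,0,0,0,0,0,0],[0,0,0,0,0,0,1],[0,0,0,0,0,0,1],[0,0,0,0,0,0,1],[0,0,0,0,0,0,1],[0,0,0,0,0,0,1],[0,0,0,0,0,0,1]], grip_force=30)

```text
t: 14.85
tool_pos: [0.5295, -0.2944, 0.1044]
ee_rot: [[0.868, 0.496, 0.006], [0.496, -0.868, -0.004], [0.003, 0.006, -1.0]]
ft_force: [-1.2, -0.6, 0.4]
finger_gap: 0.0437
grasp_force: 0.0
```

step_arm(moves=[[0,0,-0.005,0,0,0,1],[0,0,-0.02,0,0,0,1],[0,0,-0.04,0,0,0,1],[0,0,-0.07,0,0,0,1],[0,0,-0.1,0,0,0,1],[0,0,-0.12,0,0,0,1],[0,0,-0.12,0,0,0,1]], grip_force=40)

```text
t: 15.43
tool_pos: [0.5311, -0.2957, 0.2304]
ee_rot: [[0.868, 0.496, 0.013], [0.496, -0.868, -0.01], [0.006, 0.015, -1.0]]
ft_force: [-0.6, -0.8, 0.1]
finger_gap: 0.0005
grasp_force: 0.0
```

```bash
python3 -c "
from h import *
go(C-.062*f+.22*U,down(-77.1))"
```

```text
t 15.43 pos [ 0.5311 -0.2957  0.2304] j [-0.7   0.22  1.51  0.    1.39  0.35] gap 0.0005 F [-0.6 -0.8  0.1]
rows [0.1032, -0.2317, 0.0076, 0.7902, -0.4701, 16.8656] n 7.0
```

```bash
python3 -c "
from h import *
from bench import robot
import pickle
h=robot.grab_frame('top');g=robot.grab_frame('side')
pickle.dump(dict(top=h,side=g),open('f4.pkl','wb'))
o3=pickle.load(open('f3.pkl','rb'))
a=cv2.resize(h['frame'][100:300,230:530],(400,267));b=cv2.resize(g['frame'][60:260,280:580],(400,267));c=cv2.resize(o3['top']['frame'][100:300,230:530],(400,267));d=cv2.resize(o3['side']['frame'][60:260,280:580],(400,267))
cv2.imwrite('pics/miss.png',np.vstack([np.hstack([a,b]),np.hstack([c,d])])[:,:,::-1])
print(proj(h,(.5311,-.2957,.23)),proj(h,(.5276,-.2905,.13)))
"
```

```text
[469.8 193.9] [453.1 202.3]
```

View pics/miss.png

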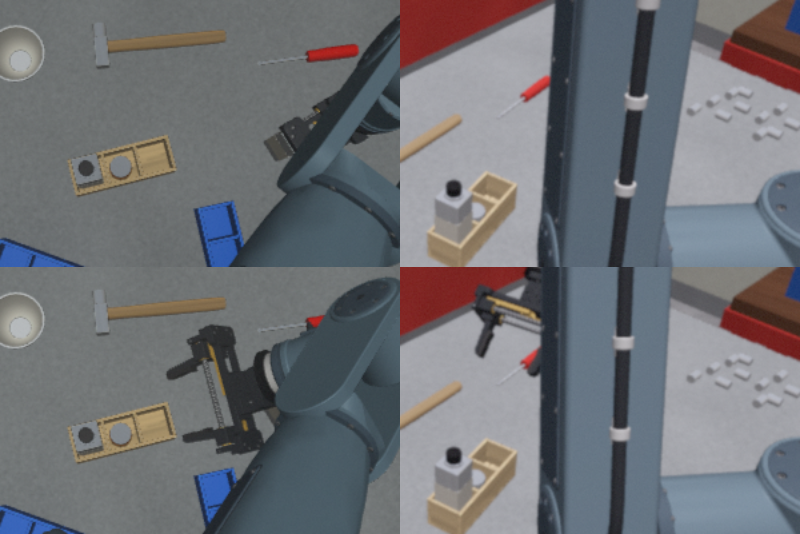

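```bash
python3 -c "
from h import *
import pickle
d=pickle.load(open('f0.pkl','rb'));h=d['top'];s=d['side']
A=np.array([.5276,-.2905,0]);a=np.array([np.cos(r(30)),np.sin(r(30)),0]);b=np.array([-a[1],a[0],0])
for z in (0,.13): print(z,[proj(h,A+.023*(i*a+j*b)+z*U).tolist() for i,j in((1,1),(1,-1),(-1,-1),(-1,1))])
print(proj(h,A+.152*U),proj(s,A+.152*U),proj(s,A+.13*U),proj(s,A))
go((.5,-.12,.33),down(-60))
"
```

```text
0 [[426.0, 206.3], [440.6, 197.2], [450.3, 212.1], [435.6, 221.2]]
0.13 [[439.4, 199.0], [455.9, 188.8], [466.8, 205.6], [450.3, 215.8]]
[456.  200.9] [410.4 126. ] [409.3 133.1] [403.5 172.3]
t 15.53 pos [ 0.5291 -0.2941  0.225 ] j [-0.7   0.23  1.52  0.    1.39  0.35] gap 0.0008 F [ 0.5 -0.  -0.5]
rows [0.0615, -0.1648, -0.1061, 0.442, -0.1957, -0.2364] n 5.0
```

step_arm(moves=[[0,0,-0.04,0,0,0,-1],[0.02,-0.05,-0.08,0,0,0,-1],[0.06,-0.165,-0.106,0,0,0,-1],[0.06,-0.165,-0.106,0,0,0,-1],[0.06,-0.165,-0.106,0,0,0,-1],[0.06,-0.165,-0.106,0,0,0,-1],[0.06,-0.165,-0.106,0,0,0,-1],[0.06,-0.165,-0.106,0,0,0,-1]])

```text
t: 16.2
tool_pos: [0.4981, -0.1194, 0.3283]
ee_rot: [[0.867, 0.498, 0.004], [0.498, -0.867, -0.003], [0.002, 0.005, -1.0]]
ft_force: [0.0, -0.1, -0.8]
finger_gap: 0.0515
grasp_force: 0.0
```

```bash
python3 -c "
from h import *
from bench import robot
import pickle
h=robot.grab_frame('top');g=robot.grab_frame('side')
pickle.dump(dict(top=h,side=g),open('f5.pkl','wb'))
d0=pickle.load(open('f0.pkl','rb'))
for n,x,roi in (('top',h,(160,240,400,500)),('side',g,(100,200,380,440))):
    y0,y1,x0,x1=roi
    D=np.abs(x['frame'].astype(int)-d0[n]['frame'])[y0:y1,x0:x1].max(2)>25
    q=np.argwhere(D);print(n,len(q),q.min(0)+[y0,x0] if len(q) else '',q.max(0)+[y0,x0] if len(q) else '')
print(robot.read_state()['tool_pos'])
for v in range(186,222,3): print(v,h['frame'][v,424:472:3].max(1).tolist(),d0['top']['frame'][v,424:472:3].max(1).tolist())
"
```

```text
top 4007 [160 400] [239 499]
side 2143 [100 396] [199 439]
[ 0.49806087 -0.12095224  0.32767259]
186 [81, 82, 84, 88, 90, 90, 91, 97, 96, 97, 98, 99, 102, 103, 103, 105] [109, 107, 105, 109, 107, 107, 106, 109, 110, 106, 108, 107, 108, 107, 107, 108]
189 [75, 78, 78, 81, 85, 88, 90, 89, 92, 93, 95, 97, 98, 99, 101, 103] [106, 109, 110, 104, 107, 105, 109, 108, 109, 106, 104, 107, 106, 108, 103, 109]
192 [65, 71, 72, 77, 79, 83, 84, 87, 91, 90, 91, 93, 96, 97, 99, 100] [106, 109, 105, 108, 106, 106, 104, 106, 102, 107, 129, 126, 110, 108, 106, 106]
195 [60, 62, 63, 71, 75, 76, 77, 81, 83, 85, 89, 90, 91, 93, 95, 94] [110, 108, 105, 108, 103, 107, 107, 101, 125, 127, 122, 119, 110, 110, 107, 106]
198 [74, 52, 59, 61, 68, 70, 72, 74, 79, 81, 83, 86, 87, 90, 91, 92] [108, 111, 106, 113, 107, 101, 122, 126, 114, 34, 42, 45, 49, 102, 105, 108]
201 [132, 124, 85, 53, 59, 61, 65, 70, 73, 77, 79, 80, 83, 88, 88, 92] [106, 109, 113, 106, 81, 61, 123, 127, 116, 39, 47, 45, 41, 124, 108, 106]
204 [68, 107, 100, 123, 100, 54, 57, 61, 66, 69, 73, 75, 79, 81, 83, 85] [106, 106, 83, 69, 81, 61, 62, 127, 98, 31, 46, 45, 61, 125, 110, 105]
207 [48, 52, 53, 75, 89, 89, 68, 48, 55, 60, 64, 67, 71, 73, 77, 81] [108, 101, 62, 72, 72, 81, 60, 85, 123, 123, 69, 93, 125, 119, 103, 108]
210 [52, 50, 54, 66, 85, 74, 62, 62, 129, 62, 52, 55, 62, 66, 71, 75] [109, 112, 64, 68, 71, 71, 63, 62, 126, 128, 126, 128, 88, 108, 106, 107]
213 [67, 68, 70, 63, 75, 73, 73, 64, 64, 136, 129, 61, 52, 59, 63, 61] [110, 110, 101, 59, 71, 71, 70, 61, 63, 129, 123, 106, 105, 107, 107, 107]
216 [112, 110, 114, 89, 66, 73, 72, 70, 76, 114, 109, 104, 50, 47, 49, 44] [110, 105, 109, 85, 64, 73, 71, 68, 76, 108, 107, 107, 109, 108, 106, 103]
219 [115, 115, 115, 118, 65, 77, 99, 114, 114, 110, 112, 47, 51, 49, 47, 47] [111, 110, 110, 112, 63, 74, 96, 109, 108, 106, 108, 109, 105, 105, 108, 106]
```

```bash
python3 -c "
from h import *
go((.5276,-.2905,.25),down(-60))"
```

```text
t 16.3 pos [ 0.4981 -0.121   0.3277] j [-0.47 -0.04  1.61 -0.    1.57  0.58] gap 0.0591 F [-0.2  0.  -0.5]
rows [-0.0585, 0.1616, 0.0783, 0.2341, -0.0624, -0.2594] n 5.0
```

step_arm(moves=[[-0.058,0.162,0,0,0,0,-1],[-0.058,0.162,0,0,0,0,-1],[-0.058,0.162,0,0,0,0,-1],[-0.058,0.162,0,0,0,0,-1],[-0.058,0.162,0.04,0,0,0,-1],[-0.058,0.162,0.078,0,0,0,-1],[-0.058,0.162,0.078,0,0,0,-1],[-0.058,0.162,0.078,0,0,0,-1]])

```text
t: 16.97
tool_pos: [0.5268, -0.2902, 0.2486]
ee_rot: [[0.869, 0.495, -0.001], [0.495, -0.869, 0.001], [-0.0, -0.002, -1.0]]
ft_force: [0.4, 0.2, 1.5]
finger_gap: 0.0881
grasp_force: 0.0
```

```bash
python3 -c "
from h import *
go((.5276,-.2905,.097),down(-60))
from bench import robot
import pickle
h=robot.grab_frame('top');g=robot.grab_frame('side');pickle.dump(dict(top=h,side=g),open('f6.pkl','wb'))
go((.5276,-.2905,.097),down(-60))
a=cv2.resize(h['frame'][150:250,390:540],(750,500),interpolation=cv2.INTER_CUBIC)
cv2.imwrite('pics/g2.png',a[:,:,::-1])
"
```

```text
t 16.97 pos [ 0.5268 -0.2902  0.2486] j [-0.7   0.21  1.49  0.    1.44  0.35] gap 0.0881 F [0.4 0.2 1.5]
rows [0.0006, 0.0008, 0.1516, -0.0916, 0.0053, -0.3591] n 4.0
t 17.07 pos [ 0.5294 -0.291   0.2537] j [-0.7   0.21  1.49  0.    1.44  0.35] gap 0.0881 F [-0.   0.9  0.4]
rows [-0.0018, -0.0025, 0.1567, 0.4227, -0.1881, -0.2672] n 4.0
```

View pics/g2.png

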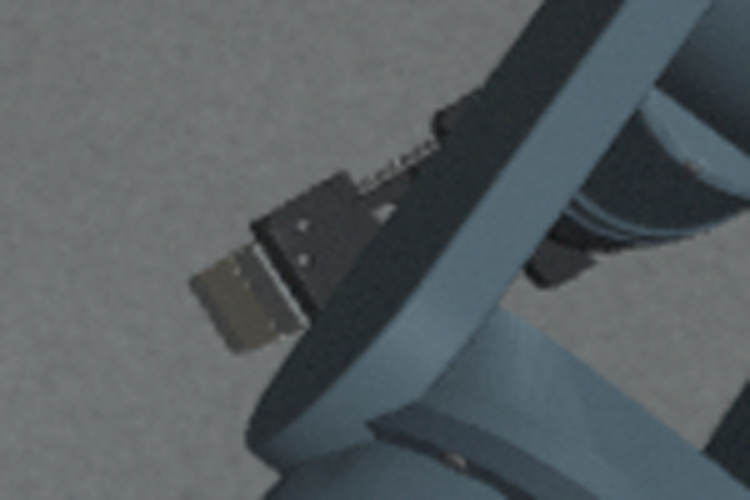

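step_arm(moves=[[-0.001,-0.001,0.03,0,0,0,-1],[-0.001,-0.001,0.06,0,0,0,-1],[-0.001,-0.001,0.09,0,0,0,-1],[-0.001,-0.001,0.12,0,0,0,-1],[-0.001,-0.001,0.14,0,0,0,-1],[-0.001,-0.001,0.152,0,0,0,-1],[-0.001,-0.001,0.156,0,0,0,-1],[-0.001,-0.001,0.156,0,0,0,-1]])

```text
t: 17.73
tool_pos: [0.5292, -0.2908, 0.0973]
ee_rot: [[0.868, 0.497, 0.007], [0.497, -0.868, -0.005], [0.003, 0.007, -1.0]]
ft_force: [-0.6, 0.4, 0.1]
finger_gap: 0.0882
grasp_force: 0.0
```

step_arm(moves=[[0,0,0,0,0,0,1],[0,0,0,0,0,0,1],[0,0,0,0,0,0,1],[0,0,0,0,0,0,1],[0,0,0,0,0,0,1],[0,0,0,0,0,0,1]], grip_force=45)

```text
t: 18.23
tool_pos: [0.5285, -0.2905, 0.0965]
ee_rot: [[0.868, 0.496, 0.006], [0.496, -0.868, -0.004], [0.003, 0.006, -1.0]]
ft_force: [0.4, -0.0, 0.4]
finger_gap: 0.0502
grasp_force: 0.0
```

step_arm(moves=[[0,0,0,0,0,0,1],[0,0,0,0,0,0,1]])

```text
t: 18.4
tool_pos: [0.5286, -0.2906, 0.0964]
ee_rot: [[0.868, 0.496, 0.006], [0.496, -0.868, -0.004], [0.003, 0.006, -1.0]]
ft_force: [0.7, -0.1, 1.4]
finger_gap: 0.0449
grasp_force: 45.0
```

step_arm(moves=[[0,0,-0.004,0,0,0,1],[0,0,-0.015,0,0,0,1],[0,0,-0.035,0,0,0,1],[0,0,-0.06,0,0,0,1],[0,0,-0.085,0,0,0,1],[0,0,-0.11,0,0,0,1],[0,0,-0.12,0,0,0,1],[0,0,-0.12,0,0,0,1]])

```text
t: 19.07
tool_pos: [0.5291, -0.291, 0.2197]
ee_rot: [[0.868, 0.496, 0.01], [0.496, -0.868, -0.007], [0.005, 0.011, -1.0]]
ft_force: [-0.6, -0.1, -4.0]
finger_gap: 0.0451
grasp_force: 45.0
```

```bash
python3 -c "
from h import *
go(C-.062*f+.22*U,down(-77.1))"
```

```text
t 19.07 pos [ 0.5291 -0.291   0.2197] j [-0.7   0.23  1.53  0.    1.37  0.35] gap 0.0451 F [-0.6 -0.1 -4. ]
rows [0.1026, -0.2265, -0.0024, 0.6016, -0.3688, 16.8602] n 6.0
```

step_arm(moves=[[0.01,-0.022,-0.002,0,0,2,1],[0.025,-0.055,-0.002,0,0,5,1],[0.04,-0.09,-0.002,0,0,8,1],[0.056,-0.125,-0.002,0,0,11,1],[0.072,-0.16,-0.002,0,0,14,1],[0.087,-0.192,-0.002,0.4,-0.3,16.8,1],[0.098,-0.216,-0.002,0.6,-0.4,16.8,1],[0.1025,-0.2265,-0.002,0.6,-0.4,16.8,1]])

```text
t: 19.73
tool_pos: [0.5025, -0.0387, 0.2151]
ee_rot: [[0.974, 0.227, -0.008], [0.227, -0.974, 0.006], [-0.007, -0.008, -1.0]]
ft_force: [0.1, 0.1, -4.8]
finger_gap: 0.0447
grasp_force: 45.0
```

step_arm(moves=[[0,0,0,0,0,0,1],[0,0,0,0,0,0,1]])

```text
t: 19.9
tool_pos: [0.5037, -0.0423, 0.216]
ee_rot: [[0.974, 0.226, -0.007], [0.226, -0.974, 0.003], [-0.006, -0.005, -1.0]]
ft_force: [0.3, -0.5, -3.8]
finger_gap: 0.0449
grasp_force: 45.0
```

```bash
python3 -c "
from h import *
from bench import robot
import pickle
h=robot.grab_frame('top');g=robot.grab_frame('side');pickle.dump(dict(top=h,side=g),open('f7.pkl','wb'))
Q=C-.062*f
go(Q+.16*U,down(-77.1))
# side view: bottom of tin vs expectation
F=g['frame']
for z in (.12,.16,.2): print(z,[proj(g,Q+.023*(i*e+j*f)+z*U).tolist() for i,j in((1,1),(-1,1),(-1,-1))])
v0=proj(g,Q+.16*U).astype(int)
for z in (.13,.15,.18):
  v=int(proj(g,Q+z*U)[1]);print(v,v0[0]-22,F[v,v0[0]-22:v0[0]+26].mean(1).astype(int).tolist())
"
```

```text
t 20.0 pos [ 0.5042 -0.0435  0.2164] j [-0.32  0.02  1.76  0.    1.36  1.02] gap 0.0448 F [-0.3  0.4 -3.6]
rows [0.0018, 0.0005, 0.0564, -0.2486, 0.2857, 0.013] n 2.0
0.12 [[336.1, 183.2], [353.2, 190.3], [363.1, 179.7]]
0.16 [[336.6, 169.7], [354.0, 176.7], [364.2, 166.2]]
0.2 [[337.0, 155.4], [354.9, 162.4], [365.3, 152.1]]
178 328 [183, 182, 182, 184, 184, 185, 187, 187, 186, 181, 168, 147, 139, 136, 137, 137, 140, 139, 142, 142, 146, 150, 156, 158, 158, 162, 158, 153, 144, 137, 130, 128, 122, 125, 124, 134, 159, 178, 183, 184, 187, 189, 186, 186, 187, 187, 186, 184]
171 328 [183, 184, 185, 185, 186, 185, 186, 186, 186, 181, 171, 161, 160, 160, 161, 162, 161, 163, 161, 159, 158, 159, 159, 160, 159, 160, 159, 156, 149, 145, 144, 144, 142, 142, 140, 143, 152, 173, 181, 184, 184, 187, 187, 186, 186, 186, 185, 183]
160 328 [185, 184, 184, 183, 185, 183, 185, 185, 186, 182, 172, 162, 160, 159, 159, 162, 160, 159, 158, 159, 158, 158, 158, 159, 158, 158, 158, 157, 154, 147, 142, 142, 141, 141, 140, 140, 140, 148, 166, 182, 185, 185, 184, 186, 186, 187, 188, 188]
```

step_arm(moves=[[0.0018,0.0005,0.005,0,0,0,1],[0.0018,0.0005,0.014,-0.2,0.2,0,1],[0.0018,0.0005,0.023,-0.2,0.2,0,1],[0.0018,0.0005,0.032,-0.2,0.2,0,1],[0.0018,0.0005,0.04,-0.2,0.2,0,1],[0.0018,0.0005,0.047,-0.2,0.2,0,1],[0.0018,0.0005,0.05,-0.2,0.2,0,1],[0.0018,0.0005,0.05,-0.2,0.2,0,1]])

```text
t: 20.67
tool_pos: [0.5052, -0.0421, 0.1659]
ee_rot: [[0.975, 0.224, -0.003], [0.224, -0.975, 0.001], [-0.002, -0.002, -1.0]]
ft_force: [-0.2, -0.3, -4.2]
finger_gap: 0.0448
grasp_force: 45.0
```

```bash
python3 -c "
from h import *
Q=C-.062*f
print(Q);go(Q+.108*U,down(-77.1))"
```

```text
[ 0.50574151 -0.04343519  0.        ]
t 20.67 pos [ 0.5052 -0.0421  0.1659] j [-0.32  0.08  1.82  0.    1.25  1.03] gap 0.0448 F [-0.2 -0.3 -4.2]
rows [0.0003, 0.0015, 0.0579, -0.1156, 0.1307, 0.0573] n 2.0
```

step_arm(moves=[[0,0.001,0.005,0,0,0,1],[0,0.001,0.013,0,0,0,1],[0,0.001,0.022,0,0,0,1],[0,0.001,0.031,0,0,0,1],[0,0.001,0.04,0,0,0,1],[0,0.001,0.048,0,0,0,1],[0,0.001,0.055,0,0,0,1],[0,0.001,0.055,0,0,0,1]])

```text
t: 21.33
tool_pos: [0.5048, -0.0429, 0.11]
ee_rot: [[0.975, 0.224, -0.004], [0.224, -0.975, 0.002], [-0.003, -0.003, -1.0]]
ft_force: [-0.7, -0.3, -4.0]
finger_gap: 0.0448
grasp_force: 45.0
```

step_arm(moves=[[0,0,0.0015,0,0,0,1],[0,0,0.003,0,0,0,1],[0,0,0.0045,0,0,0,1],[0,0,0.006,0,0,0,1],[0,0,0.006,0,0,0,1],[0,0,0.006,0,0,0,1]])

```text
t: 21.83
tool_pos: [0.5061, -0.0433, 0.1062]
ee_rot: [[0.975, 0.224, -0.001], [0.224, -0.975, 0.001], [-0.0, -0.001, -1.0]]
ft_force: [0.4, -0.5, -4.2]
finger_gap: 0.0448
grasp_force: 45.0
```

step_arm(moves=[[0,0,0.001,0,0,0,1],[0,0,0.002,0,0,0,1],[0,0,0.003,0,0,0,1],[0,0,0.004,0,0,0,1],[0,0,0.004,0,0,0,1],[0,0,0.004,0,0,0,1]])

```text
t: 22.33
tool_pos: [0.5063, -0.0433, 0.1023]
ee_rot: [[0.975, 0.224, -0.0], [0.224, -0.975, 0.001], [-0.0, -0.001, -1.0]]
ft_force: [0.2, 0.6, -0.9]
finger_gap: 0.0449
grasp_force: 45.0
```

Contact beginning (weight coming off); one more millimetre, then release and withdraw straight up.

step_arm(moves=[[0,0,0.0008,0,0,0,1],[0,0,0.0008,0,0,0,1],[0,0,0.0008,0,0,0,1]])

```text
t: 22.58
tool_pos: [0.5068, -0.0434, 0.1022]
ee_rot: [[0.975, 0.224, 0.001], [0.224, -0.975, 0.0], [0.001, -0.0, -1.0]]
ft_force: [-1.5, -0.5, 5.0]
finger_gap: 0.0449
grasp_force: 45.0
```

step_arm(moves=[[0,0,0,0,0,0,1],[0,0,0,0,0,0,1],[0,0,0,0,0,0,-0.2],[0,0,0,0,0,0,-0.6],[0,0,0,0,0,0,-0.6],[0,0,0,0,0,0,-0.6],[0,0,0,0,0,0,-0.6]], grip_force=5)

```text
t: 23.17
tool_pos: [0.5059, -0.0432, 0.101]
ee_rot: [[0.975, 0.224, -0.001], [0.224, -0.975, 0.001], [-0.001, -0.001, -1.0]]
ft_force: [0.0, 0.3, 0.4]
finger_gap: 0.0706
grasp_force: 0.0
```

step_arm(moves=[[0,0,-0.01,0,0,0,-0.6],[0,0,-0.03,0,0,0,-0.6],[0,0,-0.06,0,0,0,-0.6],[0,0,-0.1,0,0,0,-0.6],[0,0,-0.14,0,0,0,-0.6],[0,0,-0.18,0,0,0,-0.6],[0,0,-0.2,0,0,0,-0.6]])

```text
t: 23.75
tool_pos: [0.5078, -0.0438, 0.3078]
ee_rot: [[0.974, 0.224, 0.007], [0.224, -0.974, -0.002], [0.006, 0.003, -1.0]]
ft_force: [0.4, -0.0, 1.0]
finger_gap: 0.0706
grasp_force: 0.0
```

step_arm(moves=[[0,0.04,0,0,0,0,-0.6],[0,0.08,0,0,0,0,-0.6],[0,0.12,0,0,0,0,-0.6],[0,0.16,0,0,0,0,-0.6],[-0.04,0.2,0,0,0,0,-0.6],[-0.06,0.24,0,0,0,0,-0.6],[-0.06,0.27,0,0,0,0,-0.6],[-0.06,0.27,0,0,0,0,-0.6]])

```text
t: 24.42
tool_pos: [0.5067, -0.3262, 0.3011]
ee_rot: [[0.976, 0.219, -0.001], [0.219, -0.976, -0.002], [-0.002, 0.001, -1.0]]
ft_force: [-0.9, 0.8, -0.3]
finger_gap: 0.0707
grasp_force: 0.0
```

```bash
python3 -c "
from h import *
from bench import robot
import pickle
h=robot.grab_frame('top');g=robot.grab_frame('side')
print(robot.read_state()['tool_pos'])
d0=pickle.load(open('f0.pkl','rb'))
hsv=cv2.cvtColor(h['frame'],cv2.COLOR_RGB2HSV);dk=cv2.inRange(hsv[:,:,2],0,55)
for n,j in(('L',1),('R',-1)):
    Q=C+.062*j*f;u,v=proj(h,Q+.158*U).astype(int)
    k=big(dk,(u-9,v-9,u+9,v+9));c,rr=cv2.minEnclosingCircle(k);print(n,'cap',ray(h,*c,.158),'r',rr,'off',ray(h,*c,.158)[:2]-Q[:2])
    print('side cap pred',proj(g,Q+.158*U))
    s=cv2.inRange(cv2.cvtColor(g['frame'],cv2.COLOR_RGB2HSV)[:,:,2],0,70);a,b=proj(g,Q+.15*U).astype(int)
    k=big(s,(a-14,b-14,a+14,b+14));print('side cap box',cv2.boundingRect(k))
k=big(wood(h['frame']),(260,190,380,260)).reshape(-1,2)
print('crate',cv2.minAreaRect(np.float32([ray(h,u,v,.06)[:2]*1000 for u,v in k])))
for n,(y0,y1,x0,x1) in dict(tub=(110,170,210,270),hammer=(105,160,290,405),driver=(125,155,420,505)).items():
    print(n,int((np.abs(h['frame'].astype(int)-d0['top']['frame'])[y0:y1,x0:x1].max(2)>30).sum()))
u,v=proj(h,C+.056*U).astype(int);print('jar',h['frame'][v,u],d0['top']['frame'][v,u])
"
```

```text
[ 0.5076348  -0.32166415  0.30104279]
L cap [0.47223977 0.07253164 0.158     ] r 2.12142014503479 off [-0.00581873 -0.00490355]
side cap pred [320.6 198.5]
side cap box (315, 196, 10, 11)
R cap [ 0.5041677  -0.04266814  0.158     ] r 5.379823684692383 off [-0.00157381  0.00076705]
side cap pred [350.4 168.6]
side cap box (347, 167, 9, 10)
crate ((491.9072265625, 17.047523498535156), (68.37289428710938, 190.99986267089844), 12.899409294128418)
tub 0
hammer 0
driver 0
jar [120 128 132] [117 121 125]
```

```bash
python3 -c "
from bench import robot
print(robot.hand_in())"
```

```text
the job is handed in; nothing more can be done
None
```

The job is handed in at about 24.5 s of the 64 s. Both tins stand upright, caps up, in the crate's end cells; the crate, hammer, tub and screwdriver show no movement in the final top image, and the jar is still in its middle cell. My first grasp of the standing tin closed on nothing, but it left the tin where it stood and the second grasp held. My final check of the left tin relied on the side camera, because the top-view cap detection for it was unreliable.

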